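# Sweep the plaster castings off the model board into the catch tray

### The job

Clear the model board for the next build: sweep the three low plaster castings (the oblong, the round and the square one) across the board and over its edge into the metal tray that stands against it, so that all three lie flat on the tray's floor. Only push them along with the fingers, never pick them up, and leave the tall plaster tower, the paint pot and everything else standing where it is.

Things in the scene. Friction and masses are not known exactly. Their poses are not given: they have to be found in the camera images.
- board: brown hardboard model board, fixed to the table, 340 (x) x 300 (y) x 9 mm thick, so its top is at height 9 mm. Origin: centre of its underside. The tray stands against its +y edge, the edge 150 mm from its origin; the castings must leave the board over that edge; one pushed only just over can stay leaning on it.
- tray: open three-sided aluminium catch tray, fixed, axes parallel to the board's. Origin: under its centre, at table height. Its fourth side (-y) is open and butts against the board's edge, which lies at y = -75 mm in the tray's frame (gap under 1 mm). Floor 3 mm thick, so 6 mm below the board's top. Inside it spans x from -100 to 100 mm and y from -75 to 75 mm; the three walls are 6 mm thick and 28 mm high (19 mm above the board's top). Its place along the board's edge varies.
- wall_piece: oblong plaster casting, a loose block 50 (x) x 30 (y) x 22 mm high, about 55 g, lying on the board. Origin: centre of its underside, z up.
- round_piece: round plaster casting, a loose disc 40 mm in diameter and 22 mm high, about 50 g, standing flat on the board. Origin: centre of its underside, z up.
- square_piece: square plaster casting, a loose block 38 x 38 x 22 mm high, about 60 g, lying on the board. Origin: centre of its underside, z up.
- tower: tall round plaster tower with battlements, loose on the board, 46 mm across, 68 mm high; leave it alone. Origin: centre of its underside.
- paint_pot: small closed paint pot, loose on the board, 38 mm in diameter, 50 mm high; leave it alone. Origin: centre of its underside.
- mug: white mug standing on the table on the -y side of the board, 76 mm across and 90 mm high; leave it alone. Origin: centre of its underside.
- brush: brush lying on the table on the -y side of the board, about 200 mm long; leave it alone. Origin: near its middle.
- model_house: little model house with a red roof, on the table beyond the tray (+y), 90 x 65 x 80 mm; leave it alone. Origin: centre of its underside.
- glue_bottle: white glue bottle on the table beyond the tray (+y), 52 mm in diameter, 120 mm high; leave it alone. Origin: centre of its underside.

How it is judged:
At the end, for the whole second after the job is handed in: all three castings lie flat (within 0.12 rad) on the tray's floor, underside less than 7 mm above the tray's underside, centres inside the tray and at least 5 mm past the board's edge, at rest (under 20 mm/s) (x of wall_piece in the frame of tray between -0.1 and 0.1 m and y of wall_piece in the frame of tray between -0.07 and 0.075 m and z of each of wall_piece, round_piece, square_piece in the frame of tray below 0.007 m and angle between each of wall_piece, round_piece, square_piece's own z axis and vertical below 0.12 rad and linear speed of each of wall_piece, round_piece, square_piece below 0.02 m/s and x of round_piece in the frame of tray between -0.1 and 0.1 m and y of round_piece in the frame of tray between -0.07 and 0.075 m and x of square_piece in the frame of tray between -0.1 and 0.1 m and y of square_piece in the frame of tray between -0.07 and 0.075 m); the robot touches nothing.
It fails at once if a casting is lifted or carried, more than 15 mm above the board (height (world z) of any of wall_piece, round_piece, square_piece above 0.024 m).
It fails at once if the tower or the paint pot is moved more than 20 mm or tipped (distance of any of tower, paint_pot from where it was at the start of the episode above 0.02 m or angle between any of tower, paint_pot's own z axis and vertical above 0.35 rad).
It fails at once if the mug, brush, model house or glue bottle is moved more than 20 mm or tipped (distance of any of mug, brush, model_house, glue_bottle from where it was at the start of the episode above 0.02 m or angle between any of mug, model_house, glue_bottle's own z axis and vertical above 0.35 rad).
It also fails if it takes over 67 s, if anything falls off the work surface, if the arm or the gripper's body presses on something with over 40 N, if the wrist force passes 120 N, or if a joint passes its speed limit or range.

### The arm

A 6-joint arm with a two-finger parallel gripper is mounted at the origin on the work surface. World frame = base frame: x ahead of the robot, y to its left, z up, the work surface at z = 0. Lengths are in m, angles in rad, forces in N, time in s.
With the tool pointing down it reaches from about 0.225 to 0.875 m from the base axis. Payload 3.4 kg.
Tool frame: the origin (TCP) lies between the finger pads; the fingertips stand 8 mm ahead of it and the grasp point (between the pads) lies 11 mm behind it; z points along the fingers, y is the line along which they close (so a half turn about z gives the same grasp; the last joint's range is limited). The gripper opens to 85 mm and grips with 20 to 120 N. Pads are 22 mm wide; open, the fingers measure 114 mm over their backs; the gripper's body (76 mm by 85 mm) begins 54 mm behind the grasp point. The pads swing forward as they close: fully open they stand 13 mm farther back than shut.
Start: joints at [1.1, 0.276, 1.505, -0, 1.361, -0.121], TCP at [0.197, 0.54, 0.239] pointing down, gripper open.
Joint ranges: [-2.89, 2.89], [-0.75, 2.08], [0.22, 2.7], [-1.18, 4.32], [0.11, 2.71], [-2.7, 2.7]. Speed limits (rad/s): [2.57, 2.57, 3.14, 3.14, 3.14, 3.14].

### API

Orientations are given as a unit quaternion [w, x, y, z].
In Python, from rig import manip gives the robot as it stands.
- The arm moves only by the tool move_arm, never from a script. Its argument "deltas" is a list that holds one entry, the list of rows, each a list of 5 numbers: the shift along the tool's x, y, z normalised to -1 to 1, where 1 is 80 cm, then the turn about the tool's z normalised to -1 to 1, where 1 is 120 degrees, then the closure, from -1 (fully open) to 1 (shut). In form: [[[tx, ty, tz, twist, grip], ...]]. A call has 1 to 12 rows; each row is the pose to reach, as a shift and turn from the pose commanded when the call began, along the tool's axes at that moment; what a row does not reach only later rows make up. A row lasts 1/10 s, in which the tool goes at most 50 mm and 8.59 degrees, less where a joint would pass 70% of its speed; a pose out of reach is approached as far as the arm can. A call with a number of a shift or a turn outside -1 to 1 is refused whole. A call with a gripper value outside its range is refused whole. The fingers move at their own pace and stop on an object; "squeeze" is the grip in N (left out, the last holds). Time passes only in rows, so rows that repeat a pose let the fingers close. It gives the time, the measured TCP pose, the force, the opening and the grip force at its end, in the units of the state.
- manip.get_state(): the state, without advancing time (a new reading comes with each control period).
- manip.get_image(name): name is "scene" or "top" or "wrist"; returns the picture (420x560x3 uint8, red, green, blue); there is no depth.
- manip.camera_params(name): a dict with "fx", "fy", "cx", "cy" (pixels), "R" (3x3) and "t" (3): a world point X has camera coordinates R X + t; the wrist camera has in their place "tool_from_camera" (4x4, takes a point from camera to tool coordinates, whose origin is the TCP and whose axes are the flange's). Camera axes: x right, y down, z forward; pixel columns grow to the right and rows downward; lengths in m; the calibration is good to about 2 mm. The wrist camera is an equidistant fisheye: a pixel r from the principal point sees the ray r / f radians off the axis. A picture is of the moment at which its call begins: read the wrist's pose just before it. camera_params takes no time and is no camera call.
- manip.sign_off(): hands the job in; it is judged then, once.
The state is a dict: "clock": time; "qpos": joint angles; "qd": joint speeds; "effort": joint torques, N m; "position": TCP position; "ee_rot": TCP orientation; "contact_force": force on the tool from outside, world axes, zero at the start; "moment": the same for the moment, N m; "width": finger opening in m; "gripper_force": force on a finger pad.
Only numpy, scipy, OpenCV 4.12 (cv2) and the standard library are available. Lean on these libraries where they do the work, as an engineer would, in place of code of your own. Each camera call takes 0.05 s, during which the arm holds its last target. There are 200 camera calls.

## Working session

There is one attempt and no reset: what is moved stays moved. The work goes in short steps, Python scripts to look and compute and a tool call to move; the robot and the scene stay as the last step left them, time stands still between calls to the robot, and variables do not carry over. Pictures are saved under pics/ and viewed, at most 10 in all, crops included, and the job is handed in when it is done.

Besides the shell and the picture viewer there is one more tool, called after "Call:" as name(argument=value, ...), one argument or row to a line, values as JSON. move_arm: Moves the arm, as the interface text tells. Scaled input: -1 to 1 covers 80 cm each way for a shift and 120 degrees each way for a turn. Its arguments: {"type":"object","properties":{"deltas":{"type":"array","items":{"type":"array","items":{"type":"array","items":{"type":"number","minimum":-1,"maximum":1}}}},"squeeze":{"type":"number"}},"required":["deltas"]}

```bash
mkdir -p pics
python3 - <<'E'
from rig import manip
import cv2
s=manip.get_state();print(s['clock'],s['position'],s['ee_rot'],s['width'])
for n in("top","scene"):
    cv2.imwrite(f"pics/{n}0.png",manip.get_image(n)[:,:,::-1]);print(n,manip.camera_params(n))
E
```

```text
0.0 [0.19682849 0.53972557 0.23845882] [-2.61165563e-04  1.73999876e-01  9.84745263e-01 -8.61860577e-04] 0.0854462504446626
top {'fx': 422.6745928129892, 'fy': 422.6745928129892, 'cx': 284.35768065880313, 'cy': 204.1894306235899, 'R': array([[ 2.73669028e-05, -9.99972973e-01,  7.35200878e-03],
       [-9.86590889e-01, -1.22694110e-03, -1.63208184e-01],
       [ 1.63212794e-01, -7.24895838e-03, -9.86564259e-01]]), 't': array([-0.0075727 ,  0.55804056,  0.97746957])}
scene {'fx': 491.0768468253501, 'fy': 491.0768468253501, 'cx': 271.71505124169414, 'cy': 216.3414607245431, 'R': array([[ 0.38008736,  0.92494605,  0.00289741],
       [ 0.68536475, -0.27953006, -0.67241215],
       [-0.62113505,  0.25756114, -0.74017127]]), 't': array([-0.24984518, -0.35952749,  1.5757842 ])}
```

View pics/top0.png

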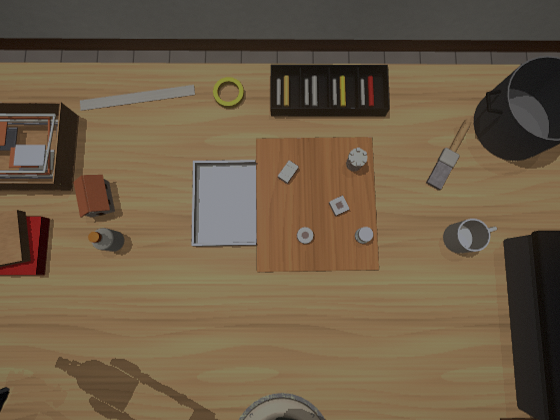

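View pics/scene0.png

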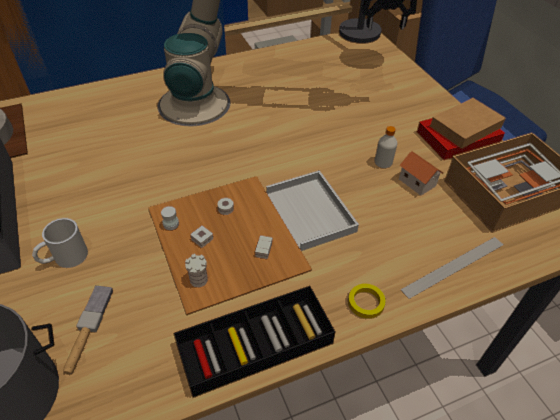

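The top view, where up is +x and left is +y, shows the tray at columns 193–257. The oblong is at (288,172), the square at (340,206), the round at (305,236), the tower at (358,158) and the pot at (364,235). The scene view agrees. Next I'll measure them.

```bash
cat > h.py <<'E'
import cv2,numpy as np
from rig import manip
P=manip.camera_params("top")
def ray(u,v,z):
    R,t=P['R'],P['t']; d=R.T@np.array([(u-P['cx'])/P['fx'],(v-P['cy'])/P['fy'],1]); c=-R.T@t
    return (c+d*(z-c[2])/d[2])[:2]
def look(img,z=.031):
    hsv=cv2.cvtColor(img,cv2.COLOR_RGB2HSV)
    m=((hsv[...,1]<75)&(hsv[...,2]>90)).astype(np.uint8)
    m[:, :185]=0; m[:, 380:]=0; m[:136]=0; m[272:]=0
    for c in cv2.findContours(m,cv2.RETR_EXTERNAL,cv2.CHAIN_APPROX_NONE)[0]:
        if cv2.contourArea(c)<50: continue
        w=np.array([ray(*p[0],z) for p in c],np.float32)
        r=cv2.minAreaRect(w*1000); print(cv2.boundingRect(c),np.round(r[0]),np.round(r[1]),round(r[2]))
        b=cv2.boxPoints(r); print('   corners',np.round(b).astype(int).tolist())
E
python3 - <<'E'
from h import *
img=cv2.imread("pics/top0.png")[:,:,::-1].copy()
look(img)
for n,p in dict(bl=(257,270.5),tl=(256.5,138),tr=(372,137),br=(378,270)).items(): print(n,ray(*p,.009).round(3))
for p in [(193,160),(193,246),(257,160),(257,246)]: print('tray',ray(*p,.028).round(3))
E
```

```text
(355, 227, 18, 16) [ 486. -200.] [37. 42.] 0
   corners [[468, -179], [468, -221], [504, -221], [504, -179]]
(297, 227, 16, 17) [485. -56.] [36. 39.] 90
   corners [[465, -74], [504, -75], [504, -38], [465, -38]]
(329, 195, 20, 21) [ 559. -142.] [39. 38.] 25
   corners [[533, -133], [550, -167], [585, -150], [569, -116]]
(278, 160, 21, 23) [645. -16.] [31. 50.] 55
   corners [[616, -14], [657, -43], [674, -18], [633, 11]]
(191, 159, 66, 87) [567. 142.] [213. 159.] 1
   corners [[459, 219], [463, 60], [676, 65], [672, 224]]
(348, 147, 19, 19) [ 683. -190.] [47. 46.] 0
   corners [[660, -167], [660, -212], [707, -212], [707, -167]]
bl [0.4   0.059]
tl [0.737 0.064]
tr [ 0.74  -0.234]
br [ 0.401 -0.237]
tray [0.673 0.221]
tray [0.458 0.214]
tray [0.673 0.061]
tray [0.458 0.059]
```

Call:
move_arm(
  deltas=[
    [[-0.615, -0.634, 0, 0.583, 0.5], [-0.615, -0.634, 0, 0.583, 0.5], [-0.615, -0.634, 0, 0.583, 0.5], [-0.615, -0.634, 0, 0.583, 0.5], [-0.615, -0.634, 0, 0.583, 0.5], [-0.615, -0.634, 0, 0.583, 0.5], [-0.615, -0.634, 0, 0.583, 0.5], [-0.615, -0.634, 0, 0.583, 0.5], [-0.615, -0.634, 0, 0.583, 0.5], [-0.615, -0.634, 0, 0.583, 0.5], [-0.615, -0.634, 0, 0.583, 0.5], [-0.615, -0.634, 0, 0.583, 0.5]],
  ],
)

```text
clock: 1.3
position: [0.4421, -0.0096, 0.2392]
ee_rot: [-0.0, 0.707, 0.707, 0.0]
contact_force: [1.7, 0.6, -0.7]
width: 0.0213
gripper_force: 0.0
```

Call:
move_arm(
  deltas=[
    [[-0.06, 0.027, 0.05, 0, 0.5], [-0.12, 0.054, 0.1, 0, 0.5], [-0.12, 0.054, 0.16, 0, 0.5], [-0.12, 0.054, 0.2, 0, 0.5], [-0.12, 0.054, 0.23, 0, 0.5], [-0.12, 0.054, 0.25, 0, 0.5], [-0.12, 0.054, 0.265, 0, 0.5], [-0.12, 0.054, 0.271, 0, 0.5], [-0.12, 0.054, 0.271, 0, 0.5]],
  ],
)

```text
clock: 2.2
position: [0.4846, -0.1033, 0.0218]
ee_rot: [-0.001, 0.707, 0.707, -0.0]
contact_force: [-0.6, 0.7, -0.3]
width: 0.0213
gripper_force: 0.0
```

Call:
move_arm(
  deltas=[
    [[0.02, 0, 0, 0, 0.5], [0.035, 0.005, 0, 0, 0.5], [0.055, 0.011, 0, 0, 0.5], [0.075, 0.017, 0, 0, 0.5], [0.095, 0.023, 0, 0, 0.5], [0.115, 0.028, 0, 0, 0.5], [0.14, 0.028, 0, 0, 0.5], [0.165, 0.028, 0, 0, 0.5], [0.19, 0.028, 0, 0, 0.5], [0.215, 0.028, 0, 0, 0.5], [0.235, 0.028, 0, 0, 0.5], [0.245, 0.028, 0, 0, 0.5]],
  ],
)

```text
clock: 3.4
position: [0.5081, 0.0941, 0.0233]
ee_rot: [0.001, 0.706, 0.708, 0.001]
contact_force: [0.4, -1.4, 0.3]
width: 0.0214
gripper_force: 0.3
```

Call:
move_arm(
  deltas=[
    [[-0.03, 0, 0, 0, 0.5], [-0.04, 0, -0.06, 0, 0.5], [-0.06, 0.01, -0.12, 0, 1], [-0.12, 0.02, -0.14, 0, 1], [-0.18, 0.035, -0.14, 0, 1], [-0.24, 0.05, -0.14, 0, 1], [-0.3, 0.063, -0.14, 0, 1], [-0.357, 0.063, -0.13, 0, 1], [-0.357, 0.063, -0.07, 0, 1], [-0.357, 0.063, -0.02, 0, 1], [-0.357, 0.063, 0, 0, 1], [-0.357, 0.063, 0, 0, 1]],
  ],
)

```text
clock: 4.6
position: [0.5559, -0.1925, 0.0199]
ee_rot: [-0.003, 0.707, 0.707, -0.001]
contact_force: [0.6, -0.5, -0.4]
width: 0.0001
gripper_force: 0.0
```

Run:
```python
from h import *
im=manip.get_image("top");cv2.imwrite("pics/top1.png",cv2.resize(im[120:290,170:400,::-1],None,fx=3,fy=3))
print(manip.get_state()['position'],manip.get_state()['width'])
```

```text
[ 0.55740691 -0.19304725  0.02175754] 0.0006187011591346641
```

View pics/top1.png

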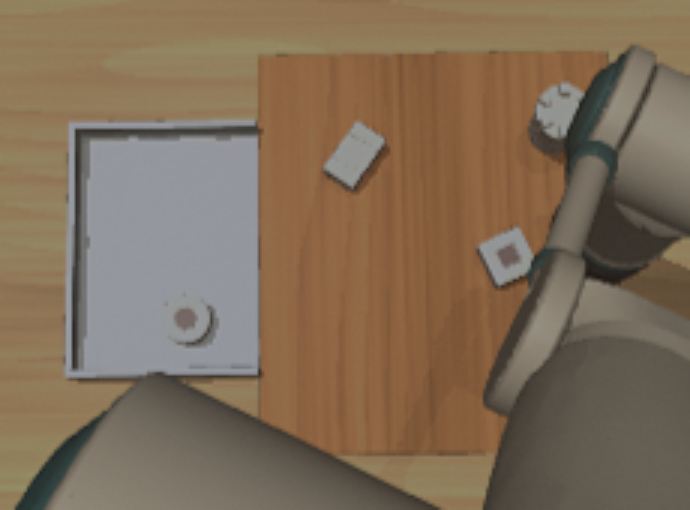

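The round casting is in the tray at crop pixel (188,320). The square and oblong haven't moved. Next I'll push the square.

Call:
move_arm(
  deltas=[
    [[0.015, 0.002, 0, 0, 1], [0.03, 0.002, 0, 0, 1], [0.045, 0.002, 0, 0, 1], [0.06, 0.002, 0, 0, 1], [0.08, 0.002, 0, 0, 1], [0.1, 0.002, 0, 0, 1], [0.12, 0.002, 0, 0, 1], [0.14, 0.002, 0, 0, 1], [0.16, 0.002, 0, 0, 1], [0.175, 0.002, 0, 0, 1], [0.18, 0.002, 0, 0, 1]],
  ],
)

```text
clock: 5.75
position: [0.5593, -0.0475, 0.0224]
ee_rot: [-0.0, 0.707, 0.708, -0.0]
contact_force: [-1.0, -1.1, 0.4]
width: 0.0002
gripper_force: 0.3
```

Run:
```python
from h import *
im=manip.get_image("top");cv2.imwrite("pics/top2.png",cv2.resize(im[120:290,170:400,::-1],None,fx=3,fy=3))
print(manip.get_state()['position'],manip.get_state()['width']);look(im)
```

```text
[ 0.55932047 -0.04759339  0.0223842 ] 7.41795481413897e-05
(356, 226, 17, 17) [ 487. -201.] [39. 39.] 88
   corners [[467, -220], [506, -221], [507, -182], [468, -181]]
(258, 222, 87, 50) [446. -50.] [198. 123.] 82
   corners [[372, -140], [494, -157], [521, 40], [398, 56]]
(330, 192, 14, 37) [ 547. -137.] [27. 89.] 84
   corners [[502, -145], [590, -155], [593, -128], [505, -118]]
(280, 190, 11, 18) [572.  -6.] [44. 21.] 13
   corners [[549, -1], [554, -21], [596, -11], [591, 9]]
(263, 179, 19, 36) [582.  22.] [26. 90.] 75
   corners [[535, 22], [622, -2], [629, 23], [542, 47]]
(191, 159, 78, 111) [538. 127.] [272. 188.] 1
   corners [[400, 218], [404, 30], [676, 36], [672, 224]]
(336, 147, 31, 40) [ 656. -176.] [ 65. 107.] 79
   corners [[597, -197], [702, -218], [715, -155], [609, -134]]
(286, 143, 54, 52) [652. -76.] [122. 111.] 78
   corners [[585, -124], [693, -148], [719, -28], [611, -4]]
(275, 139, 16, 36) [683.  -2.] [24. 92.] 79
   corners [[636, -5], [726, -23], [730, 0], [640, 18]]
```

View pics/top2.png

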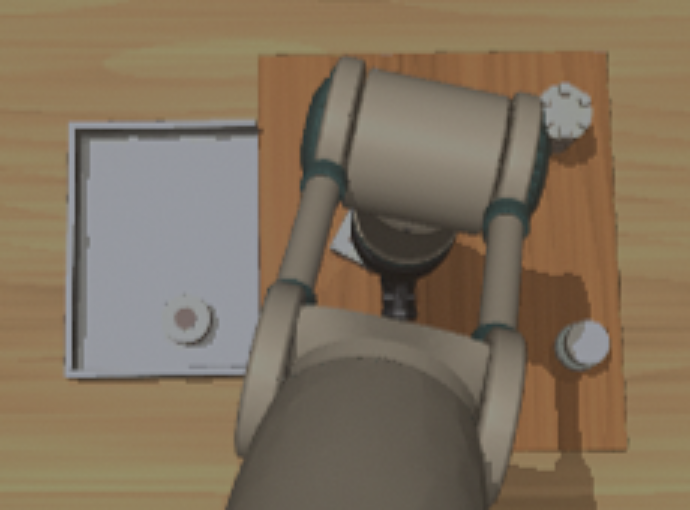

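The visible corner of the square, at crop pixel (335,245), shows it travelling in front of the fingers in its lane. I'll carry on over the edge.

Call:
move_arm(
  deltas=[
    [[0.012, 0, 0, 0, 1], [0.03, 0, 0, 0, 1], [0.05, 0, 0, 0, 1], [0.07, 0, 0, 0, 1], [0.09, 0, 0, 0, 1], [0.11, 0, 0, 0, 1], [0.13, 0, 0, 0, 1], [0.15, 0, 0, 0, 1], [0.168, 0, 0, 0, 1], [0.177, 0, 0, 0, 1], [0.177, 0, 0, 0, 1]],
  ],
)

```text
clock: 6.9
position: [0.5596, 0.0936, 0.0225]
ee_rot: [0.0, 0.707, 0.708, 0.0]
contact_force: [-0.3, 0.0, -0.2]
width: 0.0001
gripper_force: 0.0
```

Call:
move_arm(
  deltas=[
    [[-0.03, 0, 0, 0, 1], [-0.04, 0.01, -0.06, 0, 1], [-0.07, 0.05, -0.12, 0, 1], [-0.1, 0.1, -0.14, 0, 1], [-0.137, 0.15, -0.14, 0, 1], [-0.137, 0.185, -0.12, 0, 1], [-0.137, 0.185, -0.07, 0, 1], [-0.137, 0.185, -0.02, 0, 1], [-0.137, 0.185, 0, 0, 1], [-0.137, 0.185, 0, 0, 1]],
  ],
)

```text
clock: 7.9
position: [0.7062, -0.0181, 0.0198]
ee_rot: [-0.002, 0.707, 0.707, -0.001]
contact_force: [0.4, 0.0, -0.2]
width: -0.0003
gripper_force: 0.0
```

Run:
```python
from h import *
im=manip.get_image("scene");cv2.imwrite("pics/sc3.png",cv2.resize(im[150:310,130:370,::-1],None,fx=3,fy=3))
print(manip.get_state()['position'],manip.get_state()['contact_force'])
```

```text
[ 0.70692496 -0.01801696  0.02110028] [ 0.07066016 -0.12927849  0.99204393]
```

View pics/sc3.png

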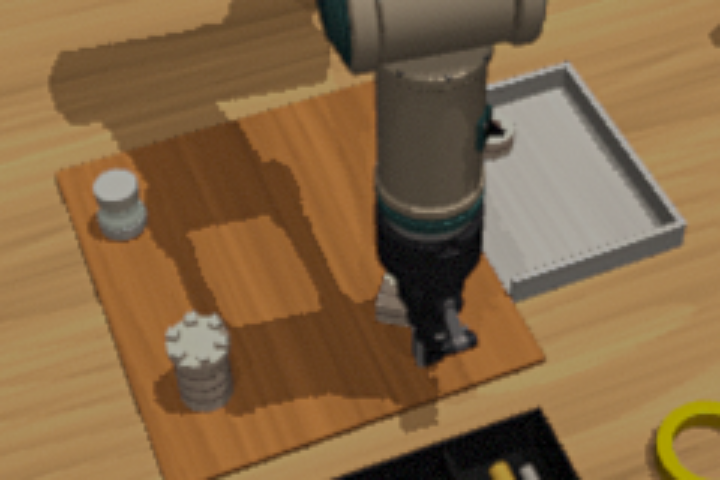

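The fingers are on the oblong's +x side, with the oblong at crop pixel (390,300). I'll nudge it about 24 mm toward -x, then look again.

Call:
move_arm(
  deltas=[
    [[0, -0.015, 0, 0, 1], [0, -0.027, 0, 0, 1], [0, -0.038, 0, 0, 1], [0, -0.048, 0, 0, 1], [0, -0.054, 0, 0, 1], [0, -0.054, 0, 0, 1], [0, -0.03, 0, 0, 1], [-0.02, -0.03, -0.06, 0, 1], [-0.07, -0.06, -0.12, 0, 1], [-0.12, -0.1, -0.14, 0, 1], [-0.17, -0.1, -0.14, 0, 1], [-0.18, -0.1, -0.14, 0, 1]],
  ],
)

```text
clock: 9.15
position: [0.6275, -0.1659, 0.1368]
ee_rot: [0.003, 0.708, 0.706, -0.0]
contact_force: [0.7, 0.7, 0.2]
width: 0.0001
gripper_force: 0.0
```

Run:
```python
from h import *
im=manip.get_image("top");cv2.imwrite("pics/top4.png",cv2.resize(im[120:290,170:400,::-1],None,fx=3,fy=3))
print(manip.get_state()['position']);look(im)
```

```text
[ 0.62774452 -0.16621945  0.13586076]
(278, 170, 20, 22) [620. -15.] [31. 50.] 55
   corners [[591, -13], [632, -42], [649, -17], [608, 12]]
(314, 167, 66, 105) [ 525. -161.] [156. 259.] 88
   corners [[393, -234], [651, -244], [657, -88], [398, -78]]
(191, 159, 83, 87) [568. 121.] [213. 202.] 1
   corners [[459, 219], [464, 18], [677, 23], [672, 224]]
(337, 136, 22, 28) [ 704. -166.] [33. 77.] 71
   corners [[662, -169], [735, -194], [746, -163], [673, -138]]
```

View pics/top4.png

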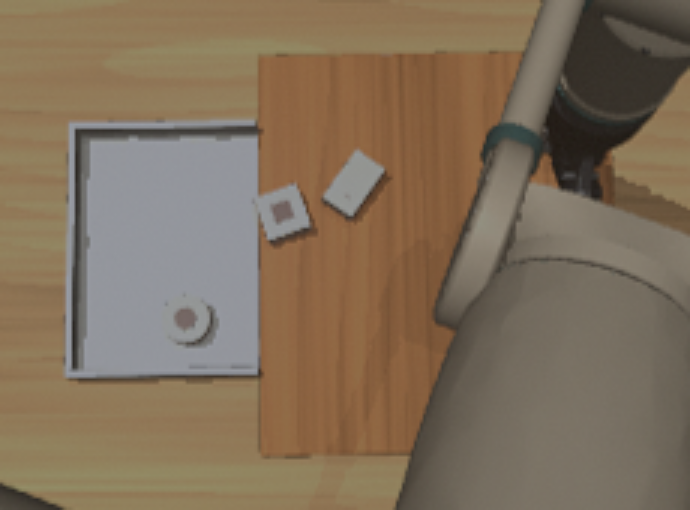

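The square slipped off the +x side of the fingers. It's at about (597,41) mm, still on the board at crop pixel (283,210), with the oblong close behind it at (355,183). I'll nudge the square toward -x first, then push it with two fingers.

Call:
move_arm(
  deltas=[
    [[0.06, 0.017, 0, 0, 1], [0.12, 0.017, 0, 0, 1], [0.18, 0.017, 0, 0, 1], [0.235, 0.017, 0, 0, 1], [0.255, 0.017, 0, 0, 1], [0.255, 0.017, 0.02, 0, 1], [0.255, 0.017, 0.04, 0, 1], [0.255, 0.017, 0.04, 0, 1]],
  ],
)

```text
clock: 10.0
position: [0.6393, 0.0439, 0.0997]
ee_rot: [-0.002, 0.707, 0.707, -0.002]
contact_force: [-0.0, -0.4, -0.4]
width: 0.0003
gripper_force: 0.0
```

Call:
move_arm(
  deltas=[
    [[-0.006, 0.004, 0.03, 0, 1], [-0.006, 0.004, 0.07, 0, 1], [-0.006, 0.004, 0.09, 0, 1], [-0.006, 0.004, 0.098, 0, 1], [-0.006, -0.005, 0.098, 0, 1], [-0.006, -0.02, 0.098, 0, 1], [-0.006, -0.035, 0.098, 0, 1], [-0.006, -0.048, 0.098, 0, 1], [-0.006, -0.058, 0.098, 0, 1], [-0.006, -0.062, 0.098, 0, 1], [-0.006, -0.062, 0.098, 0, 1]],
  ],
)

```text
clock: 11.1
position: [0.5911, 0.0381, 0.0245]
ee_rot: [0.0, 0.707, 0.707, 0.0]
contact_force: [-0.2, 0.3, -0.2]
width: 0.0
gripper_force: 0.0
```

Call:
move_arm(
  deltas=[
    [[0, 0.02, 0, 0, 1], [0, 0.02, -0.06, 0, 1], [-0.02, 0.02, -0.12, 0, 1], [-0.08, 0, -0.14, 0, 1], [-0.14, -0.02, -0.14, 0, 0.7], [-0.2, -0.035, -0.14, 0, 0.7], [-0.26, -0.042, -0.14, 0, 0.7], [-0.26, -0.042, -0.14, 0, 0.7], [-0.26, -0.042, -0.14, 0, 0.7]],
  ],
)

```text
clock: 12.0
position: [0.5579, -0.1713, 0.1359]
ee_rot: [-0.0, 0.708, 0.706, 0.0]
contact_force: [-0.3, 0.6, -0.4]
width: 0.013
gripper_force: 0.0
```

Run:
```python
from h import *
im=manip.get_image("top");cv2.imwrite("pics/top5.png",cv2.resize(im[120:290,170:400,::-1],None,fx=3,fy=3))
s=manip.get_state();print(s['position'],s['width']);look(im)
```

```text
[ 0.55793706 -0.16997836  0.13583833] 0.012841013768175608
(319, 215, 61, 57) [ 465. -165.] [144. 138.] 88
   corners [[393, -234], [531, -239], [536, -95], [398, -90]]
(278, 170, 20, 22) [620. -15.] [31. 50.] 55
   corners [[591, -13], [632, -42], [649, -17], [608, 12]]
(191, 159, 78, 87) [568. 127.] [213. 189.] 1
   corners [[459, 219], [463, 30], [676, 35], [672, 224]]
(342, 148, 29, 64) [ 623. -187.] [ 58. 160.] 82
   corners [[540, -205], [698, -227], [706, -170], [548, -148]]
(365, 136, 15, 19) [ 714. -231.] [27. 52.] 67
   corners [[685, -234], [733, -254], [743, -229], [695, -209]]
```

View pics/top5.png

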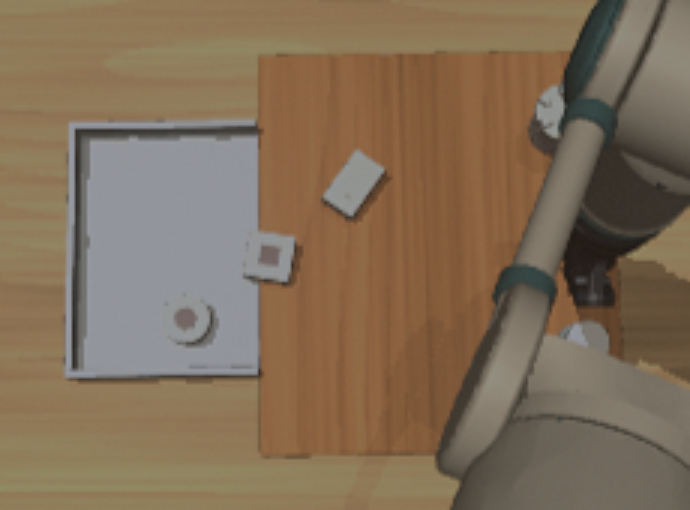

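The square now sits nearly flush at about (560,51) mm, crop pixel (270,257), overhanging the edge. I'll push it in with the fingers slightly apart.

Call:
move_arm(
  deltas=[
    [[0.06, 0.002, 0, 0, 0.7], [0.12, 0.002, 0, 0, 0.7], [0.17, 0.002, 0.02, 0, 0.7], [0.197, 0.002, 0.07, 0, 0.7], [0.197, 0.002, 0.115, 0, 0.7], [0.197, 0.002, 0.136, 0, 0.7], [0.197, 0.002, 0.1425, 0, 0.7], [0.197, 0.002, 0.1425, 0, 0.7]],
  ],
)

```text
clock: 12.85
position: [0.5593, -0.011, 0.0216]
ee_rot: [-0.001, 0.706, 0.708, -0.0]
contact_force: [-0.6, 0.1, 0.9]
width: 0.0127
gripper_force: 0.0
```

Call:
move_arm(
  deltas=[
    [[0.015, 0, 0, 0, 0.7], [0.03, 0, 0, 0, 0.7], [0.045, 0, 0, 0, 0.7], [0.06, 0, 0, 0, 0.7], [0.075, 0, 0, 0, 0.7], [0.09, 0, 0, 0, 0.7], [0.105, 0, 0, 0, 0.7], [0.12, 0, 0, 0, 0.7], [0.13, 0, 0, 0, 0.7], [0.135, 0, 0, 0, 0.7], [0.135, 0, 0, 0, 0.7]],
  ],
)

```text
clock: 13.95
position: [0.5595, 0.0963, 0.022]
ee_rot: [-0.0, 0.707, 0.707, 0.0]
contact_force: [0.6, 0.2, 0.7]
width: 0.0128
gripper_force: 0.0
```

Call:
move_arm(
  deltas=[
    [[-0.03, 0, 0, 0, 0.7], [-0.04, 0, -0.06, 0, 0.7], [-0.08, 0.02, -0.1, 0, 0.7], [-0.14, 0.05, -0.1, 0, 0.7], [-0.19, 0.076, -0.1, 0, 0.7], [-0.204, 0.076, -0.08, 0, 0.7], [-0.204, 0.076, -0.03, 0, 0.7], [-0.204, 0.076, 0, 0, 0.7], [-0.204, 0.076, 0, 0, 0.7]],
  ],
)

```text
clock: 14.85
position: [0.6191, -0.0682, 0.0195]
ee_rot: [-0.002, 0.708, 0.707, -0.001]
contact_force: [-0.4, -0.0, 0.8]
width: 0.0127
gripper_force: 0.0
```

Call:
move_arm(
  deltas=[
    [[0.01, 0, 0, 0, 0.7], [0.018, 0, 0, 0, 0.7], [0.026, 0, 0, 0, 0.7], [0.034, 0, 0, 0, 0.7], [0.042, 0, 0, 0, 0.7], [0.05, 0, 0, 0, 0.7], [0.058, 0, 0, 0, 0.7], [0.066, 0, 0, 0, 0.7], [0.074, 0, 0, 0, 0.7], [0.08, 0, 0, 0, 0.7], [0.08, 0, 0, 0, 0.7]],
  ],
)

```text
clock: 15.95
position: [0.6202, -0.0028, 0.022]
ee_rot: [-0.0, 0.707, 0.707, 0.0]
contact_force: [-0.3, 0.1, -0.0]
width: 0.0127
gripper_force: 0.0
```

Run:
```python
from h import *
im=manip.get_image("top");cv2.imwrite("pics/top6.png",cv2.resize(im[120:290,170:400,::-1],None,fx=3,fy=3))
s=manip.get_state();print(s['clock'],s['position'],s['width'])
```

```text
16.0 [ 0.62025044 -0.00318106  0.02203673] 0.012547979238996256
```

View pics/top6.png

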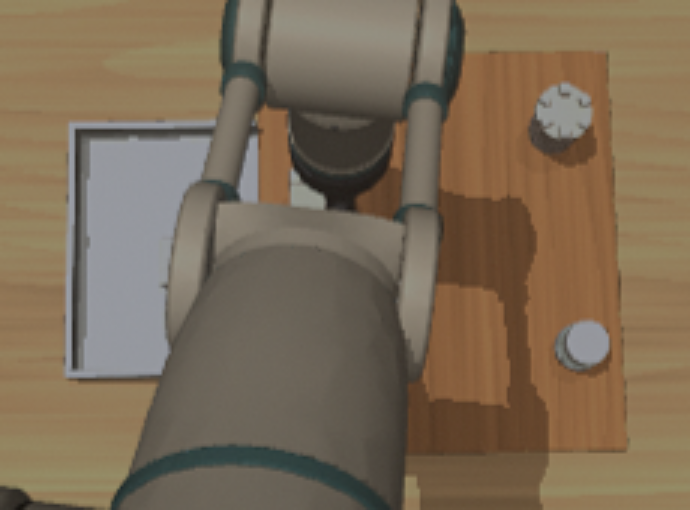

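The oblong now sits flush against the fingers, with its front edge straight at crop column 290. I'll continue over the edge.

Call:
move_arm(
  deltas=[
    [[0.012, 0, 0, 0, 0.7], [0.025, 0, 0, 0, 0.7], [0.038, 0, 0, 0, 0.7], [0.051, 0, 0, 0, 0.7], [0.064, 0, 0, 0, 0.7], [0.077, 0, 0, 0, 0.7], [0.09, 0, 0, 0, 0.7], [0.103, 0, 0, 0, 0.7], [0.115, 0, 0, 0, 0.7], [0.12, 0, 0, 0, 0.7], [0.12, 0, 0, 0, 0.7]],
  ],
)

```text
clock: 17.1
position: [0.6203, 0.0932, 0.0221]
ee_rot: [-0.0, 0.707, 0.707, 0.0]
contact_force: [1.0, 0.3, 0.6]
width: 0.0128
gripper_force: 0.0
```

Call:
move_arm(
  deltas=[
    [[-0.03, 0, 0, 0, 0.7], [-0.04, 0, -0.06, 0, 0.7], [-0.08, 0, -0.12, 0, 0.7], [-0.14, -0.02, -0.15, 0, 0.7], [-0.2, -0.05, -0.15, 0, 0.7], [-0.26, -0.08, -0.15, 0, 0.7], [-0.32, -0.08, -0.15, 0, 0.7], [-0.32, -0.08, -0.15, 0, 0.7], [-0.32, -0.08, -0.15, 0, 0.7]],
  ],
)

```text
clock: 18.0
position: [0.556, -0.1662, 0.1422]
ee_rot: [0.0, 0.709, 0.706, 0.0]
contact_force: [0.2, 0.6, -0.6]
width: 0.0128
gripper_force: 0.0
```

Run:
```python
from h import *
im=manip.get_image("top");sc=manip.get_image("scene")
cv2.imwrite("pics/f7.png",np.hstack([cv2.resize(im[140:265,180:305,::-1],(390,390),interpolation=2),cv2.resize(sc[160:285,250:375,::-1],(390,390),interpolation=2)]))
s=manip.get_state();print(s['clock'],s['position'],s['qd'].round(3) if hasattr(s['qd'],'round') else s['qd'])
```

```text
18.1 [ 0.55625206 -0.16304033  0.14188987] [ 0.03  -0.     0.004  0.002  0.001 -0.002]
```

View pics/f7.png

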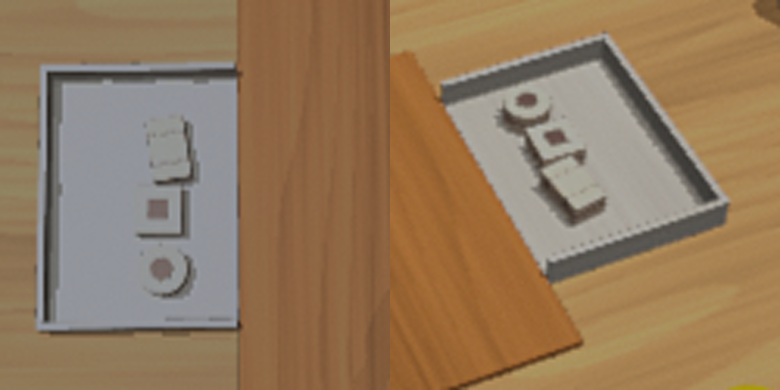

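All three castings lie flat and separate on the tray floor, well past the edge at column 237. In the left panel the oblong is at (168,150), the square at (160,210) and the round at (165,268).

```bash
python3 -c "
from rig import manip
print(manip.sign_off())"
```

```text
the job is handed in; nothing more can be done
None
```

All three castings were swept over the edge and lie flat on the tray floor in the last pictures, the tower and paint pot showed no sign of being moved, and I handed the job in at about 18 s; no verdict came back.

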